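# Set up valve bodies in the gang vise and close it with the ratchet cap

## Task

Set up the gang vise: lay the spanner that lies on it flat in the steel tool tray, and back the jaw right off with the ratchet cap. Then stand every brass valve body in a nest of its own, upright on the base with its nozzle pointing over that nest's black mark, and turn the ratchet cap clockwise until its clutch clicks (the cap slips while the jaw no longer moves) with the jaw pressing on all of them. Leave it clamped, and leave the mug alone.

Things in the scene. Friction and masses are not known exactly. Their poses are not given: they have to be found in the camera images.
- vise: Gang vise fixed on the bench. Origin: underside of its base plate, below the row of nests; x points away from the robot to the fixed rail, y left along the row, z up. Base plate x -74..84, y +-178 mm, top z = 10 mm. Rail: x 39..78, y +-175, top z = 28 mm; its teeth form four 90-degree V nests opening to -x at y = 105, 35, -35, -105 mm. Drive housing x -166..-71, y +-42, top z = 45 mm.
- jaw: Moving jaw in front of the nests, a bar 290 mm long, top at z = 28 mm; its origin is the vise's when fully open and moves along vise +x as it closes. Fully open the bar is at x -68..-52; four spring plungers (12 mm thick, at z = 20 mm, one to each nest) then leave 12 mm of play before a seated valve body. Each gives up to 11.5 mm at 1 N/mm.
- cap_center (a point): Middle of the ratchet cap, a knurled upright aluminium cylinder 46 mm in diameter, 30 mm high (z 55 to 85 mm, this point at 70 mm), turning about the vertical, free all round above z = 48 mm. Clockwise from above closes the jaw. It drives the spindle below it through a slip clutch that gives way at 0.3 N m, either way; the spindle needs 0.16 N m to turn and stays where it is left.
- spindle (a joint): Angle of the spindle under the cap (rad): 0 = jaw fully open (end stop), growing clockwise from above as the jaw closes by 6 mm per rad, far stop at 4.3. With valve bodies in the nests the clutch clicks at about 2.8 to 3.5, depending on their number.
- ratchet_cap (a joint): Angle of the cap relative to the spindle (rad), growing clockwise from above, without limit. It stays constant while the clutch drives and changes only while the clutch slips (clicks).
- spanner: Steel combination spanner, 216 mm long (its y axis), 36 mm wide at the widest, 8 mm thick, between the two heads a straight shank 12 mm wide and 5 mm thick (to be gripped at its middle); origin under its middle. At first it lies flat on top of the vise's rail, along the row, hiding the marks.
- tool_tray: Shallow open steel tray fixed on the bench at the right, 290 x 140 x 22 mm, walls and floor 3 mm; origin under its middle, x along its long side.
- mug: Grey mug, a bystander: 85 mm across, 88 mm high.
- valve1: Brass valve body standing on the bench (0.25 kg; absent in some starts; all alike, any may go in any nest): round, 56 mm in diameter up to z = 45, above it a plain round collar 34 mm in diameter, z = 47 to 78 mm (the top), to grip it by. Origin: centre of its underside; z up; x along its one side nozzle (14 mm thick, level, axis at z = 36, reaching 54 mm from the axis).
- nozzle1 (a point): Tip of the nozzle of valve1: 54 mm out along its x, 36 mm above its underside.
- valve2: Brass valve body standing on the bench (0.25 kg; absent in some starts; all alike, any may go in any nest): round, 56 mm in diameter up to z = 45, above it a plain round collar 34 mm in diameter, z = 47 to 78 mm (the top), to grip it by. Origin: centre of its underside; z up; x along its one side nozzle (14 mm thick, level, axis at z = 36, reaching 54 mm from the axis).
- nozzle2 (a point): Tip of the nozzle of valve2: 54 mm out along its x, 36 mm above its underside.
- valve3: Brass valve body standing on the bench (0.25 kg; absent in some starts; all alike, any may go in any nest): round, 56 mm in diameter up to z = 45, above it a plain round collar 34 mm in diameter, z = 47 to 78 mm (the top), to grip it by. Origin: centre of its underside; z up; x along its one side nozzle (14 mm thick, level, axis at z = 36, reaching 54 mm from the axis).
- nozzle3 (a point): Tip of the nozzle of valve3: 54 mm out along its x, 36 mm above its underside.
- valve4: Brass valve body standing on the bench (0.25 kg; absent in some starts; all alike, any may go in any nest): round, 56 mm in diameter up to z = 45, above it a plain round collar 34 mm in diameter, z = 47 to 78 mm (the top), to grip it by. Origin: centre of its underside; z up; x along its one side nozzle (14 mm thick, level, axis at z = 36, reaching 54 mm from the axis).
- nozzle4 (a point): Tip of the nozzle of valve4: 54 mm out along its x, 36 mm above its underside.
- nest1 (a point): Nest 1 (1 = leftmost, at vise +y): where the middle of a valve body's underside comes when it stands on the base plate (z = 10 mm) touching both flanks of the V.
- mark1 (a point): Mark of nest 1: a black line 26 mm long let into the top of the rail, running radially from the nest's axis, 25 degrees to the left of the vise's +x; this point lies on it 54 mm from the nest's axis, right below the tip of a rightly turned nozzle (the nozzle passes 11 mm above the rail).
- nest2 (a point): Nest 2 (1 = leftmost, at vise +y): where the middle of a valve body's underside comes when it stands on the base plate (z = 10 mm) touching both flanks of the V.
- mark2 (a point): Mark of nest 2: a black line 26 mm long let into the top of the rail, running radially from the nest's axis, 25 degrees to the right of the vise's +x; this point lies on it 54 mm from the nest's axis, right below the tip of a rightly turned nozzle (the nozzle passes 11 mm above the rail).
- nest3 (a point): Nest 3 (1 = leftmost, at vise +y): where the middle of a valve body's underside comes when it stands on the base plate (z = 10 mm) touching both flanks of the V.
- mark3 (a point): Mark of nest 3: a black line 26 mm long let into the top of the rail, running radially from the nest's axis, 25 degrees to the left of the vise's +x; this point lies on it 54 mm from the nest's axis, right below the tip of a rightly turned nozzle (the nozzle passes 11 mm above the rail).
- nest4 (a point): Nest 4 (1 = leftmost, at vise +y): where the middle of a valve body's underside comes when it stands on the base plate (z = 10 mm) touching both flanks of the V.
- mark4 (a point): Mark of nest 4: a black line 26 mm long let into the top of the rail, running radially from the nest's axis, 25 degrees to the right of the vise's +x; this point lies on it 54 mm from the nest's axis, right below the tip of a rightly turned nozzle (the nozzle passes 11 mm above the rail).
Not all that is in view belongs to the job. What is shaped like the valve4 but turquoise is not meant.

How it is judged (in metres and radians):
On the way, in this order (a step that is already met when the one before it is completed fails the run):
1. the jaw is backed off to its open end (value of joint spindle below 0.3 rad), for 0.2 s.
2. the ratchet cap is turned clockwise and its clutch slips while the jaw presses on every valve body (velocity of joint ratchet_cap above 0.1 rad/s and contact force between each of valve1, valve2, valve3, valve4 and jaw above 1.5 N), for 0.1 s.
At the end, for the whole second after the job is handed in: Each valve body is upright (0.1 rad), at rest in a nest (within 6 mm), nozzle tip within 10 mm horizontally of that nest's mark, pressed by the jaw with over 1.5 N; the spanner lies flat on the tray floor, its middle within 50 mm of the tray's along both tray axes (((horizontal distance between valve1 and nest1 below 0.006 m and horizontal distance between nozzle1 and mark1 below 0.01 m) or (horizontal distance between valve1 and nest2 below 0.006 m and horizontal distance between nozzle1 and mark2 below 0.01 m) or (horizontal distance between valve1 and nest3 below 0.006 m and horizontal distance between nozzle1 and mark3 below 0.01 m) or (horizontal distance between valve1 and nest4 below 0.006 m and horizontal distance between nozzle1 and mark4 below 0.01 m)) and ((horizontal distance between valve2 and nest1 below 0.006 m and horizontal distance between nozzle2 and mark1 below 0.01 m) or (horizontal distance between valve2 and nest2 below 0.006 m and horizontal distance between nozzle2 and mark2 below 0.01 m) or (horizontal distance between valve2 and nest3 below 0.006 m and horizontal distance between nozzle2 and mark3 below 0.01 m) or (horizontal distance between valve2 and nest4 below 0.006 m and horizontal distance between nozzle2 and mark4 below 0.01 m)) and ((horizontal distance between valve3 and nest1 below 0.006 m and horizontal distance between nozzle3 and mark1 below 0.01 m) or (horizontal distance between valve3 and nest2 below 0.006 m and horizontal distance between nozzle3 and mark2 below 0.01 m) or (horizontal distance between valve3 and nest3 below 0.006 m and horizontal distance between nozzle3 and mark3 below 0.01 m) or (horizontal distance between valve3 and nest4 below 0.006 m and horizontal distance between nozzle3 and mark4 below 0.01 m)) and ((horizontal distance between valve4 and nest1 below 0.006 m and horizontal distance between nozzle4 and mark1 below 0.01 m) or (horizontal distance between valve4 and nest2 below 0.006 m and horizontal distance between nozzle4 and mark2 below 0.01 m) or (horizontal distance between valve4 and nest3 below 0.006 m and horizontal distance between nozzle4 and mark3 below 0.01 m) or (horizontal distance between valve4 and nest4 below 0.006 m and horizontal distance between nozzle4 and mark4 below 0.01 m)) and angle between each of valve1, valve2, valve3, valve4's own z axis and vertical below 0.1 rad and contact force between each of valve1, valve2, valve3, valve4 and jaw above 1.5 N and linear speed of each of valve1, valve2, valve3, valve4, spanner below 0.02 m/s and x of spanner in the frame of tool_tray between -0.05 and 0.05 m and y of spanner in the frame of tool_tray between -0.05 and 0.05 m and z of spanner in the frame of tool_tray below 0.013 m and angle between spanner's own z axis and vertical below 0.15 rad); the robot touches nothing.
It fails at once if the mug is moved by more than 3 cm (distance of mug from where it was at the start of the episode above 0.03 m).
Of valve1, valve2, valve3, valve4 only 3 to 4 are there at a start; the rules pass over those that are not, and their reading is None.
At some moment in a run one of valve1, valve2, valve3, valve4 may be knocked a few centimetres aside while the robot is not near it.
It also fails if it takes over 210 s, if anything falls off the work surface, if the arm or the gripper's body presses on something with over 40 N, if the wrist force passes 120 N, or if a joint passes its speed limit or range.

## Robot

A 6-joint arm with a two-finger parallel gripper is mounted at the origin on a cart in front of the work surface, level with it; the furniture and walls round the work are solid. World frame = base frame: x ahead of the robot, y to its left, z up, the work surface at z = 0. Lengths are in m, angles in degrees, forces in N, time in s.
With the tool pointing down it reaches from about 0.325 to 0.775 m from the base axis. Payload 5.5 kg.
Tool frame: the origin (TCP) lies at the centre of the arm's flange, where the gripper is bolted on; the fingertips stand 182 mm ahead of it and the grasp point (between the pads) lies 163 mm ahead of it; z points along the fingers, y is the direction in which the jaws open and shut (so a half turn about z gives the same grasp; the last joint's range is limited). The gripper opens to 88 mm and grips with 3 to 60 N. Pads are 20 mm wide; open, the fingers measure 115 mm over their backs; the gripper's body (75 mm by 178 mm) begins 61 mm behind the grasp point.
Start: joints at [-67.363, 5.22, 70.514, -0, 104.267, -3.249], TCP at [0.262, -0.54, 0.405] pointing down, gripper open.
Joint ranges: [-164.24, 164.24], [-49.07, 125.15], [9.68, 141.18], [-86.29, 266.29], [3.28, 154.24], [-151.56, 151.56]. Speed limits (degrees/s): [147.25, 147.25, 172.46, 180, 180, 180].

## Interface

Orientations are given as [roll, pitch, yaw] about the fixed x, y, z axes, in that order (R = Rz(yaw) Ry(pitch) Rx(roll)).
In Python, from station import r gives the robot as it stands. The module is installed in compiled form; this text tells all that it offers. Calls block until the motion is done:
- r.reach(position, orientation): joint-space move of the TCP to a pose.
- r.servo_line(position, rotation=None, speed=0.15): straight line of the TCP; rotation=None keeps the orientation; speed is the mean speed in m/s.
- r.move_joints(angles): joint-space move.
- r.let_go() and r.grab(squeeze=None): open the fingers fully, or close them until they stop; squeeze is the grip in N (None keeps the last).
- r.wait(seconds).
- r.inverse_kinematics(position, orientation): joint angles nearest the present ones, or None.
- r.sense(): the state.
- r.snapshot(name): name is "side" or "top"; returns a dict with "frame" (480x640x3 uint8, red, green, blue), "fx", "fy", "cx", "cy" (pixels), "dist_coeffs" ([k1, k2, p1, p2, k3] as OpenCV has them; the pictures are not rectified), "R" (3x3) and "t" (3): a world point X has camera coordinates R X + t. Camera axes: x right, y down, z forward; pixel columns grow to the right and rows downward; lengths in m; the calibration is good to about 2 mm. A picture is of the moment at which its call begins. There is no depth.
A pose or a line that the arm cannot do raises r.IKError and nothing moves.
- r.hand_in(): hands the job in, once; it reports no verdict.
The state is a dict: "clock": time; "joints": joint angles; "joint_vel": joint speeds; "joint_torque": joint torques, N m; "tcp_pos": TCP position; "orientation": TCP orientation; "contact_force": force on the tool from outside, world axes, zero at the start; "torque": the same for the moment, N m; "opening": finger opening in m.
Only numpy, scipy, OpenCV 4.12 (cv2) and the standard library are available. Lean on these libraries where they do the work, as an engineer would, in place of code of your own. Each camera call takes 0.05 s, during which the arm holds its last target.

## Working session

There is one attempt and no reset: what is moved stays moved. The work goes in short steps, each a Python script; the robot and the scene stay as the last script left them, time stands still between calls to the robot, and variables do not carry over. Pictures are saved under pics/ and viewed, and the job is handed in when it is done.

```bash
mkdir -p pics; ls
cat > look.py <<'E'
import sys,cv2
from station import r
def shot(n,f):
    s=r.snapshot(n); cv2.imwrite(f,cv2.cvtColor(s["frame"],cv2.COLOR_RGB2BGR)); return s
E
python3 - <<'E'
from look import *
import numpy as np
for n in("top","side"):
    s=shot(n,f"pics/{n}0.png"); print(n,s["fx"],s["fy"],s["cx"],s["cy"],s["dist_coeffs"],np.array(s["R"]).round(4).tolist(),s["t"], -np.array(s["R"]).T@np.array(s["t"]))
print(r.sense())
E
```

```text
pics
top 495.7159916193165 495.7159916193165 313.652209037384 244.9157515895456 [0.00054381 0.         0.         0.         0.        ] [[-0.029, -0.9995, -0.0142], [-0.9919, 0.0305, -0.1237], [0.124, 0.0105, -0.9922]] [0.00191814 0.53327754 1.38582088] [ 0.3570853  -0.0289346   1.44102081]
side 532.4579859448237 532.4579859448237 327.8171374315175 240.80184434686126 [-0.0923  0.      0.      0.      0.    ] [[0.9847, -0.174, -0.0128], [-0.1074, -0.5465, -0.8305], [0.1375, 0.8192, -0.5568]] [-0.51848531  0.11748458  1.41246669] [ 0.32888953 -1.18307426  0.87741595]
{'clock': 0.1, 'joints': array([-6.73634756e+01,  5.25843902e+00,  7.05720130e+01,  5.35634382e-04,
        1.04266808e+02, -3.24802260e+00]), 'joint_vel': array([-0.12725268, -0.01152427, -0.0594414 , -0.02101668,  0.0331498 ,
       -0.05748525]), 'joint_torque': array([ 3.29434115e-03, -4.47859454e+01, -4.07569349e+01,  7.01944227e-02,
        2.84482352e-02, -1.02001152e-04]), 'tcp_pos': array([ 0.26196315, -0.53985472,  0.40365265]), 'orientation': array([-1.79902925e+02, -6.02911177e-03,  2.58846735e+01]), 'contact_force': array([0.12483199, 0.35526181, 0.42529054]), 'torque': array([-0.00960794, -0.00765705, -0.05034101]), 'opening': 0.08787154278960509}
```

View pics/top0.png

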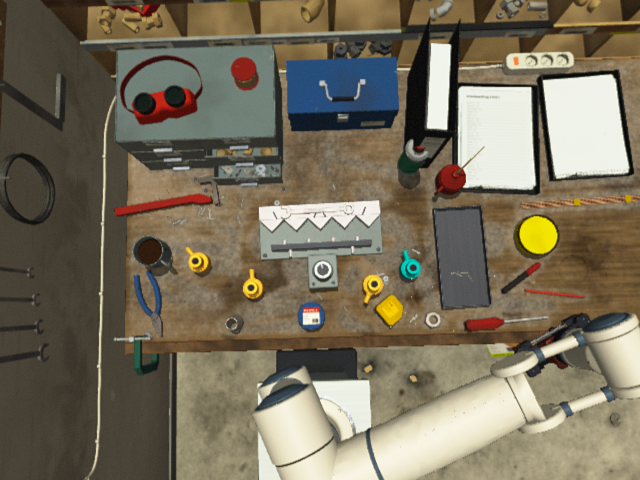

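View pics/side0.png

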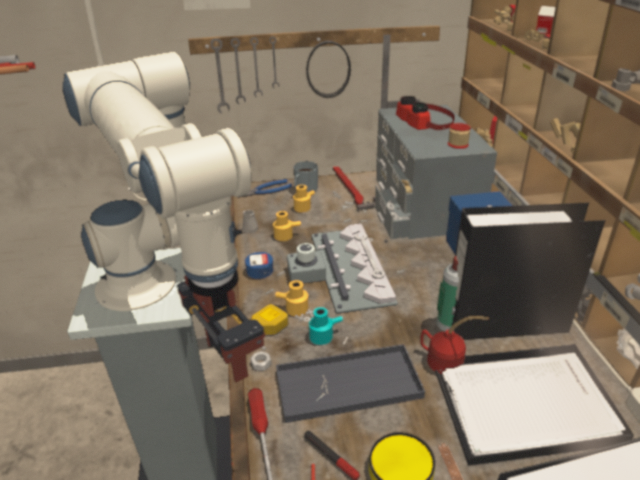

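Three brass valve bodies are visible in the top view, at (198,261), (252,288) and (373,286). The turquoise look-alike at (410,267) is not meant, and neither is the yellow block at (390,310). The tray is at (462,257), the cap at (322,270) and the mug at (152,252). I'll enlarge crops to confirm.

Run:
```python
import cv2
a=cv2.imread("pics/top0.png")
cv2.imwrite("pics/c1.png",cv2.resize(a[190:300,245:395],None,fx=5,fy=5,interpolation=cv2.INTER_CUBIC))
cv2.imwrite("pics/c2.png",cv2.resize(a[200:330,120:440],None,fx=2.5,fy=2.5,interpolation=cv2.INTER_CUBIC))
```

```text
(no output)
```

View pics/c1.png

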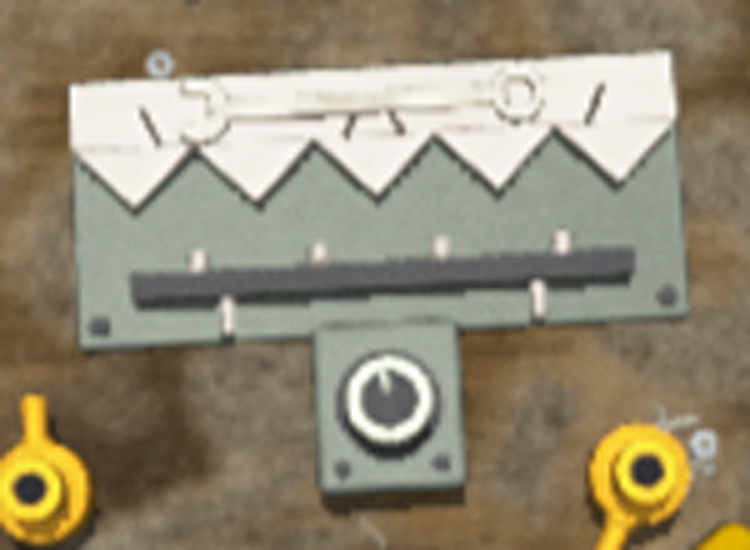

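View pics/c2.png

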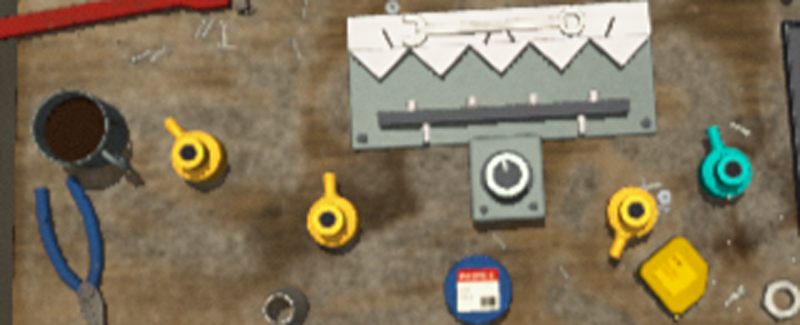

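Confirmed in the crops: the three brass bodies each have a dark bore and a nozzle. The spanner lies on the white rail, with nests between five teeth. Next I measure.

```bash
cat > meas.py <<'E'
import cv2,numpy as np
from station import r
def P(s):
    K=np.array([[s["fx"],0,s["cx"]],[0,s["fy"],s["cy"]],[0,0,1.]]); return K,np.array(s["dist_coeffs"],float),np.array(s["R"]),np.array(s["t"])
def cast(s,uv,z):
    K,D,R,t=P(s); uv=np.array(uv,float).reshape(-1,1,2)
    n=cv2.undistortPoints(uv,K,D).reshape(-1,2); d=np.c_[n,np.ones(len(n))]@R; c=-R.T@t
    return c+d*((z-c[2])/d[:,2])[:,None]
def proj(s,X):
    K,D,R,t=P(s); return cv2.projectPoints(np.array(X,float).reshape(-1,3),cv2.Rodrigues(R)[0],t,K,D)[0].reshape(-1,2)
def snap(n,f=None):
    s=r.snapshot(n)
    if f: cv2.imwrite(f,cv2.cvtColor(s["frame"],cv2.COLOR_RGB2BGR))
    return s
def blobs(m,amin,amax=1e9):
    n,l,st,c=cv2.connectedComponentsWithStats(m.astype(np.uint8)); return [(l==i) for i in range(1,n) if amin<=st[i][4]<=amax]
def brass(s):
    h=cv2.cvtColor(s["frame"],cv2.COLOR_RGB2HSV); return (h[...,0]>14)&(h[...,0]<30)&(h[...,1]>150)&(h[...,2]>90)
def valves(s,z0=0.,amin=150):
    """top view: bore centre at z=78 -> axis; nozzle pixels cast at z=36 -> yaw"""
    out=[]
    for b in blobs(brass(s),amin,900):
        cs,_=cv2.findContours(b.astype(np.uint8),cv2.RETR_CCOMP,cv2.CHAIN_APPROX_NONE)
        full=np.zeros(b.shape,np.uint8); cv2.drawContours(full,cs,-1,1,-1)
        hole=(full>0)&~b
        hb=blobs(hole,8)
        if not hb: continue
        h=max(hb,key=lambda q:q.sum())
        v,u=np.nonzero(h); c=cast(s,[[u.mean(),v.mean()]],z0+.078)[0]
        vv,uu=np.nonzero(b); q=cast(s,np.c_[uu,vv],z0+.036)[:,:2]-c[:2]
        rr=np.hypot(q[:,0],q[:,1]); n=q[rr>0.036]
        # exclude top-of-collar parallax by keeping the largest angular cluster
        a=np.arctan2(n[:,1],n[:,0]); ph=np.angle(np.exp(1j*a).mean())
        k=np.abs(np.angle(np.exp(1j*(a-ph))))<.5
        m=n[k].mean(0); out.append((c[0],c[1],np.degrees(np.arctan2(m[1],m[0])),rr[k.nonzero()[0]].max() if 0 else np.hypot(*n[k].T).max(),u.mean(),v.mean(),int(b.sum()),int(h.sum()),int((~k).sum())))
    return out
E
python3 - <<'E'
from meas import *
s=snap("top"); np.set_printoptions(precision=4,suppress=True)
for v in valves(s): print("valve",np.round(v,4).tolist())
f=s["frame"]; h=cv2.cvtColor(f,cv2.COLOR_RGB2HSV)
# rail
roi=np.zeros(f.shape[:2],bool); roi[190:262,250:395]=1
w=roi&(f.min(2)>170); b=max(blobs(w,200),key=lambda q:q.sum())
b=cv2.morphologyEx(b.astype(np.uint8),cv2.MORPH_CLOSE,np.ones((9,9)))
v,u=np.nonzero(b); q=cast(s,np.c_[u,v],.028)[:,:2]; print("rail n",len(u),u.min(),u.max(),v.min(),v.max())
# far edge: topmost pixel per column
cols=np.arange(u.min()+4,u.max()-3); e=np.array([[c,v[u==c].min()-.5] for c in cols])
E=cast(s,e,.028)[:,:2]; l=cv2.fitLine(E.astype(np.float32),cv2.DIST_HUBER,0,.01,.01).ravel(); d=l[:2]*np.sign(l[1]); print("row dir",d,"yaw",np.degrees(np.arctan2(-d[0],d[1])))
yaw=np.arctan2(-d[0],d[1]); X=np.array([np.cos(yaw),np.sin(yaw)]);Y=np.array([-X[1],X[0]])
x=q@X; y=q@Y; far=l[2:4]@X; ym=(np.percentile(y,.5)+np.percentile(y,99.5))/2; print("len",np.ptp(y),"far x",far)
o=X*(far-.078)+Y*(y.max()+y.min())/2; print("vise origin",o)
# cap ring: 
c=np.zeros_like(roi); c[255:285,308:338]=1
rm=blobs(c&(f.min(2)>150),20); rm=max(rm,key=lambda q:q.sum()); v2,u2=np.nonzero(rm); (cc,rad)=cv2.minEnclosingCircle(np.c_[u2,v2].astype(np.float32)); cp=cast(s,[cc],.085)[0]; print("cap",cc,rad*2*1.356/495,cp, "in vise",(cp[:2]-o)@X,(cp[:2]-o)@Y)
# green base
for vx,vy,vz,n in [(-.074,.178,.01,"nl"),(-.074,-.178,.01,"nr"),(.078,.175,.028,"fl"),(.078,-.175,.028,"fr"),(-.166,.042,.045,"hl"),(-.166,-.042,.045,"hr")]: 
    print(n,proj(s,[*(o+X*vx+Y*vy),vz]))
# tray
t=np.zeros_like(roi); t[195:320,425:500]=1
tb=max(blobs(t&(h[...,2]<110)&(h[...,1]<70),500),key=lambda q:q.sum()); v3,u3=np.nonzero(tb); q3=cast(s,np.c_[u3,v3],.022)[:,:2].astype(np.float32); rc=cv2.minAreaRect(q3*1000); print("tray",rc)
m=f.copy(); m[tb]=(255,0,0); m[b>0]=(0,0,255); m[brass(s)]=(255,0,255); cv2.imwrite("pics/m1.png",cv2.cvtColor(m[180:330,120:520],cv2.COLOR_RGB2BGR).repeat(2,0).repeat(2,1))
E
```

```text
rail n 2409 259 379 200 230
row dir [-0.0235  0.9997] yaw 1.3475938
len 0.3487069924911256 far x 0.6544644
vise origin [ 0.5774 -0.0333]
cap (322.5, 270.5) 0.1046009189490116 [ 0.4553 -0.0367  0.085 ] in vise -0.12216720038831631 -0.0005556376701303631
nl [[260.0883 259.1159]]
nr [[382.6466 252.5268]]
fl [[258.322  206.4484]]
fr [[378.7238 199.8775]]
hl [[308.1712 287.908 ]]
hr [[338.0492 286.3161]]
tray ((489.7081298828125, -429.2749328613281), (293.1656494140625, 162.34609985351562), 0.8179916739463806)
```

View pics/m1.png

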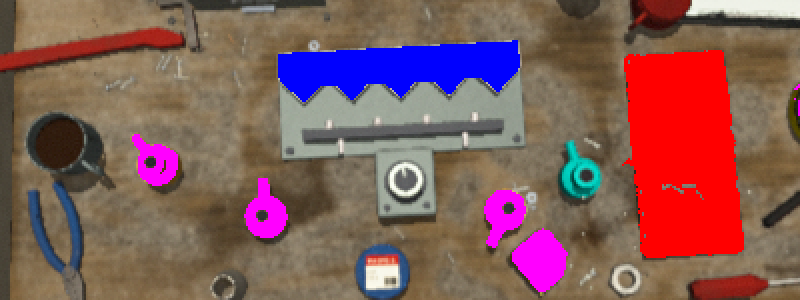

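```bash
sed -i 's/RETR_CCOMP/RETR_EXTERNAL/' meas.py
python3 - <<'E'
from meas import *
s=snap("top"); np.set_printoptions(precision=4,suppress=True)
for v in valves(s): print("valve",np.round(v,4).tolist())
f=s["frame"]; h=cv2.cvtColor(f,cv2.COLOR_RGB2HSV)
y=np.radians(1.348); X=np.array([np.cos(y),np.sin(y)]);Y=np.array([-X[1],X[0]]); o=np.array([.5767,-.0341])
c=np.zeros(f.shape[:2],bool); c[255:287,306:340]=1
w=c&(f.min(2)>165)
rm=max(blobs(w,20),key=lambda q:q.sum()); v2,u2=np.nonzero(rm)
el=cv2.fitEllipse(max(cv2.findContours(rm.astype(np.uint8),cv2.RETR_EXTERNAL,cv2.CHAIN_APPROX_NONE)[0],key=len)); print("ring",el); cp=cast(s,[el[0]],.085)[0]; print(cp,(cp[:2]-o)@X,(cp[:2]-o)@Y)
for i,(yy,a) in enumerate([(.105,25),(.035,-25),(-.035,25),(-.105,-25)]):
    a=np.radians(a); n=o+Y*yy; m=n+X*.054*np.cos(a)+Y*.054*np.sin(a); print("mark px",i+1,proj(s,[*m,.028]), "crop",(proj(s,[*m,.028])-[245,190]+.5)*5-.5)
# tray: threshold core, line per row
t=np.zeros(f.shape[:2],bool); t[195:320,425:500]=1
m=cv2.morphologyEx((t&(h[...,2]<110)&(h[...,1]<70)).astype(np.uint8),cv2.MORPH_CLOSE,np.ones((7,7)))
R=[]
for v in range(220,295):
    u=np.nonzero(m[v])[0]; R.append([v,u.min(),u.max()])
R=np.array(R,float)
L=cast(s,np.c_[R[:,1]-.5,R[:,0]],.022); Q=cast(s,np.c_[R[:,2]+.5,R[:,0]],.022)
for A in(L,Q):
    l=cv2.fitLine(A[:,:2].astype(np.float32),cv2.DIST_HUBER,0,.01,.01).ravel(); print("edge",l,np.degrees(np.arctan2(l[1],l[0])), "y at x=.49", l[3]+(.49-l[2])*l[1]/l[0])
a=cv2.cvtColor(f,cv2.COLOR_RGB2BGR)
cv2.imwrite("pics/tray.png",cv2.resize(a[195:320,420:505],None,fx=4.5,fy=4.5,interpolation=cv2.INTER_CUBIC))
E
```

```text
valve [0.4941, 0.3159, 39.3348, 0.0548, 194.7857, 260.5, 338.0, 28.0, 0.0]
valve [0.4154, 0.1622, 3.724, 0.0549, 250.5333, 287.3667, 378.0, 30.0, 0.0]
valve [0.4157, -0.1762, 155.8898, 0.0556, 373.8333, 283.6, 358.0, 30.0, 0.0]
ring ((322.3610534667969, 269.2003173828125), (15.68387222290039, 16.206134796142578), 168.44369506835938)
[ 0.4589 -0.0365  0.085 ] -0.11786119510019481 0.0003979655939845696
mark px 1 [[275.2291 215.635 ]] crop [[153.1457 130.1749]]
mark px 2 [[315.0843 213.4659]] crop [[352.4214 119.3297]]
mark px 3 [[323.4849 213.0087]] crop [[394.4247 117.0437]]
mark px 4 [[363.3993 210.8362]] crop [[593.9965 106.1811]]
edge [ 0.9966 -0.0822  0.4938 -0.354 ] -4.7123337 y at x=.49 -0.35367987
edge [ 0.9997  0.0242  0.4847 -0.509 ] 1.3859046 y at x=.49 -0.5089028
```

View pics/tray.png

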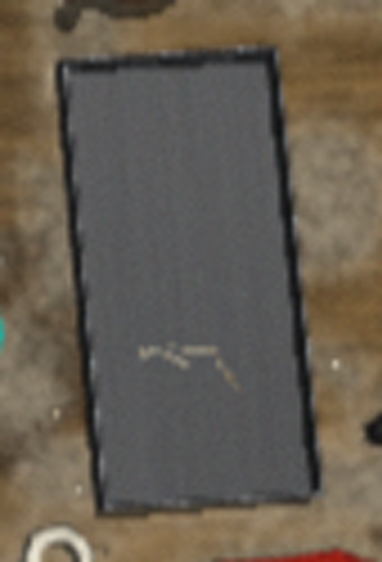

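Run:
```python
from meas import *
np.set_printoptions(precision=4,suppress=True)
a=cv2.imread("pics/top0.png"); s=snap("top")
c=np.array([[60,62],[275,47],[318,490],[100,513.]]); c=(c+.5)/4.5-.5+[420,195]
w=cast(s,c,.022)[:,:2]; print("tray corners",w,w.mean(0)); print(cv2.minAreaRect((w*1000).astype(np.float32)))
g=a[198:234,254:384]; g=cv2.resize(g,None,fx=6,fy=6,interpolation=cv2.INTER_CUBIC).astype(float); g=np.clip((g-150)*2.4,0,255).astype(np.uint8); cv2.imwrite("pics/sp.png",g)
b=cv2.imread("pics/side0.png")[215:315,300:400]; b=cv2.resize(b,None,fx=6,fy=6,interpolation=cv2.INTER_CUBIC); cv2.imwrite("pics/sp2.png",b)
```

```text
tray corners [[ 0.6306 -0.363 ]
 [ 0.636  -0.5016]
 [ 0.3522 -0.5085]
 [ 0.3418 -0.3711]] [ 0.4901 -0.4361]
((488.90863037109375, -436.36163330078125), (290.41485595703125, 138.6776123046875), 1.6129719018936157)
```

View pics/sp.png

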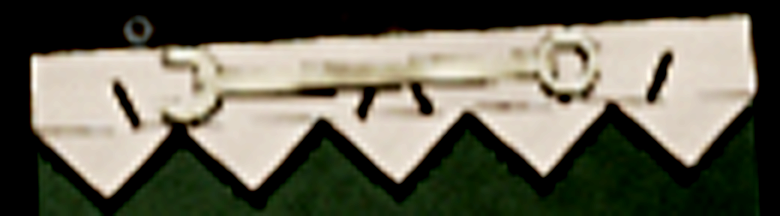

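View pics/sp2.png

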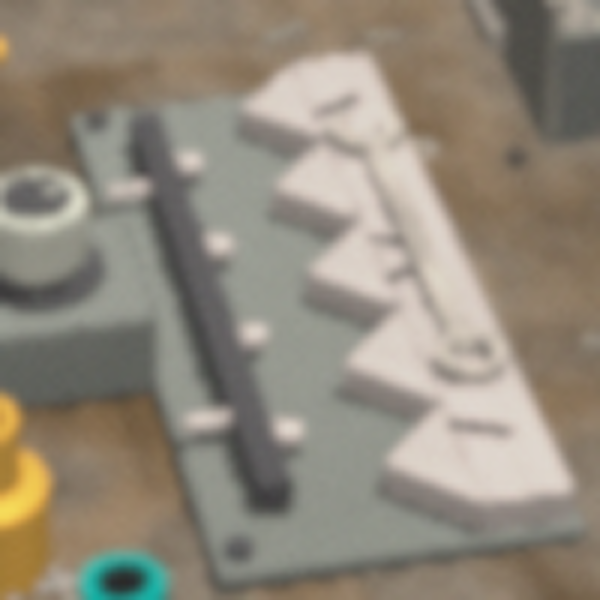

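```bash
cat > rob.py <<'E'
from meas import *
np.set_printoptions(precision=4,suppress=True)
TIP=.182
VY=1.348; VO=np.array([.5767,-.0341])
_y=np.radians(VY); VX=np.array([np.cos(_y),np.sin(_y)]); VYv=np.array([-VX[1],VX[0]])
def vise(x,y): return VO+VX*x+VYv*y
def yaws(phi):  # yaw candidates for opening along world angle phi
    return [((phi+90+k*180)+180)%360-180 for k in(0,1)]
def best(xy,tipz,phi,j6ref=None):
    c=[]
    for w in yaws(phi):
        q=r.inverse_kinematics([xy[0],xy[1],tipz+TIP],[180,0,w])
        if q is not None: c.append((abs(q[5]-(0 if j6ref is None else j6ref)),w,q))
    return min(c,key=lambda t:t[0])
def hop(xy,tipz,w): r.reach([xy[0],xy[1],tipz+TIP],[180,0,w])
def line(xy,tipz,w=None,sp=.15): r.servo_line([xy[0],xy[1],tipz+TIP],None if w is None else [180,0,w],speed=sp)
def st(m=""):
    s=r.sense(); print(m,"t",round(s["clock"],1),"tip",np.round(s["tcp_pos"]-[0,0,TIP],4),"F",np.round(s["contact_force"],1),"op",round(s["opening"],4),"j6",round(s["joints"][5],1)); return s
E
python3 - <<'E'
from rob import *
s=snap("top")
c=(np.array([[383,74],[190,84],[568,67.]])+.5)/6-.5+[254,198]
w=cast(s,c,.033)[:,:2]; d=w[1]-w[2]; a=np.degrees(np.arctan2(d[1],d[0])); print("spanner mid",w[0],"heads mid",(w[1]+w[2])/2,"dir",a,np.hypot(*d),"in vise",(w[0]-VO)@VX,(w[0]-VO)@VYv)
mid=w[0]
print(best(mid,.03,a-90)); print(best((.489,-.4365),.03,91.6))
b=best(mid,.12,a-90)
hop(mid,.12,b[1]); st("hover")
snap("top","pics/t1.png"); snap("side","pics/s1.png")
E
```

```text
spanner mid [ 0.6346 -0.0278] heads mid [ 0.6339 -0.0258] dir 90.79587376547848 0.18209501673628162 in vise 0.0580155540520299 0.004896184161548
(np.float64(6.376263896980481), np.float64(90.79587376547846), array([-5.5804, 13.211 , 81.3072,  0.    , 85.4818, -6.3763]))
(np.float64(43.67339515174421), 1.6000000000000227, array([-44.7266,  16.241 ,  77.7553,  -0.    ,  86.0037,  43.6734]))
hover t 2.6 tip [ 0.6345 -0.0289  0.1203] F [-0.2  0.3  0.1] op 0.0878 j6 -6.4
```

View pics/s1.png

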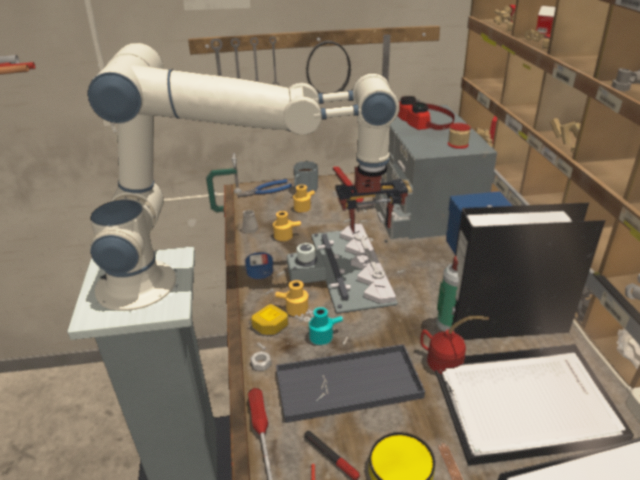

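The arm hovers above the spanner's shank (about (370,230) in the side view), clear of everything. Next, descend and grip.

Run:
```python
from rob import *
mid=[.6345,-.0288]
line(mid,.05,sp=.12); line(mid,.0293,sp=.04); st("down")
r.grab(25); st("grab")
line(mid,.15,sp=.15); st("lift")
snap("side","pics/s2.png")
```

```text
down t 4.1 tip [ 0.6345 -0.0288  0.0292] F [0.2 1.5 0.1] op 0.0879 j6 -6.5
grab t 5.2 tip [ 0.6345 -0.0288  0.0293] F [ 0.5  0.7 -0.5] op 0.0115 j6 -6.5
lift t 6.2 tip [ 0.6344 -0.0288  0.1485] F [ 0.1  0.4 -1.3] op 0.0113 j6 -6.5
```

```bash
python3 -c "
import cv2
a=cv2.imread('pics/s2.png')[130:330,270:470]; cv2.imwrite('pics/s2c.png',cv2.resize(a,None,fx=3,fy=3,interpolation=cv2.INTER_CUBIC))"
```

```text
(no output)
```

View pics/s2c.png

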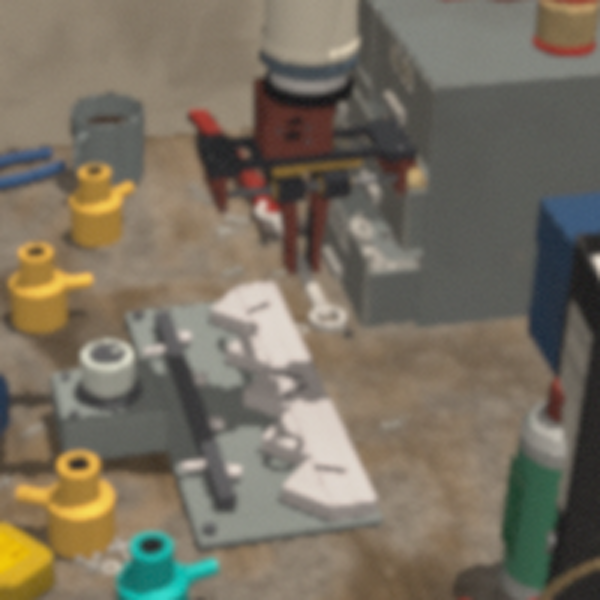

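The spanner is gripped level at its shank (opening 11.5 mm). Now carrying it to the tray.

Run:
```python
from rob import *
line([.47,-.10],.2,sp=.25)
b=best((.489,-.4365),.03,91.6)
T=(.489,-.4365)
hop(T,.15,b[1]); st("over tray")
snap("top","pics/t3.png")
line(T,.04,sp=.12); line(T,.0056,sp=.03); st("down")
r.let_go(); line(T,.12,sp=.2); st("up")
# on to cap hover
cap=vise(-.118,0)
b=best(cap,.14,VY-90+45, 0)
for p in (0,30,60,90,120,150):
    x=best(cap,.14,p); print(p,x[1],x[2][5])
```

```text
over tray t 8.4 tip [ 0.4898 -0.4357  0.1499] F [-0.7 -0.5 -0.5] op 0.0116 j6 43.6
down t 10.8 tip [ 0.4891 -0.4365  0.0059] F [-0.6  0.1 -0.1] op 0.0115 j6 43.7
up t 12.8 tip [ 0.4889 -0.4364  0.1185] F [-0.1 -0.6 -1.2] op 0.088 j6 43.7
0 90 -8.832738014201098
30 120 -38.83273801420111
60 150 -68.83273801420111
90 0 81.1672619857989
120 30 51.16726198579889
150 60 21.167261985798895
```

Run:
```python
from rob import *
cap=vise(-.118,0)
# backing off = counterclockwise; find sign of j6 vs yaw and full range
for w in range(-180,181,30):
    q=r.inverse_kinematics([*cap,.14+TIP],[180,0,w]); print(w,None if q is None else q.round(1))
```

```text
-180 [ -8.8 -16.7  99.4   0.   97.3 -98.8]
-150 [  -8.8  -16.7   99.4    0.    97.3 -128.8]
-120 None
-90 None
-60 [ -8.8 -16.7  99.4  -0.   97.3 141.2]
-30 [ -8.8 -16.7  99.4  -0.   97.3 111.2]
0 [ -8.8 -16.7  99.4  -0.   97.3  81.2]
30 [ -8.8 -16.7  99.4  -0.   97.3  51.2]
60 [ -8.8 -16.7  99.4  -0.   97.3  21.2]
90 [ -8.8 -16.7  99.4   0.   97.3  -8.8]
120 [ -8.8 -16.7  99.4   0.   97.3 -38.8]
150 [ -8.8 -16.7  99.4   0.   97.3 -68.8]
180 [ -8.8 -16.7  99.4   0.   97.3 -98.8]
```

View pics/t3.png

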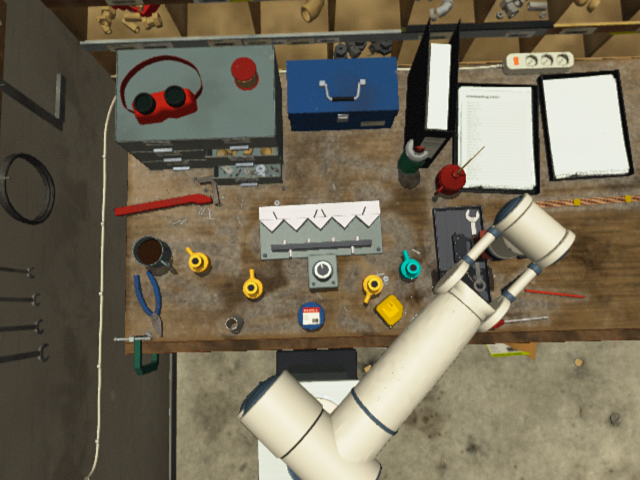

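The spanner is over the tray (at about (470,250)), lined up with its long side. Next is backing off the cap.

```bash
python3 - <<'E'
from rob import *
cap=vise(-.118,0)
q=r.inverse_kinematics([*cap,.14+TIP],[180,0,90]); q=np.array(q); q[5]=135
r.move_joints(q); s=st("hover cap")
snap("top","pics/t4.png")
line(cap,.053,sp=.12); st("down"); r.grab(35); s=st("grab")
j=np.array(s["joints"]); t0=s["clock"]
for a in (70,0,-70,-135):
    j[5]=a; r.move_joints(j); s=st("turn"); print("Mz",s["torque"])
r.let_go(); line(cap,.13,sp=.2); st("up")
q=np.array(r.sense()["joints"]); q[0]=-60; q[5]=0; r.move_joints(q)
snap("top","pics/t5.png"); st()
E
python3 -c "
import cv2
a=cv2.imread('pics/t5.png')[190:320,240:500]; cv2.imwrite('pics/t5c.png',cv2.resize(a,None,fx=3,fy=3,interpolation=cv2.INTER_CUBIC))"
```

```text
hover cap t 14.3 tip [ 0.4589 -0.0373  0.1394] F [-0.6 -0.2  0.4] op 0.0875 j6 135.0
down t 15.2 tip [ 0.459  -0.037   0.0538] F [-0.1  0.   0.4] op 0.0882 j6 135.0
grab t 16.0 tip [ 0.4591 -0.0365  0.0532] F [ 5.2  3.6 -0.8] op 0.0452 j6 135.0
turn t 17.0 tip [ 0.4592 -0.0366  0.0532] F [ 2.5 -0.5 -1.1] op 0.0454 j6 70.1
Mz [-0.1388 -0.3631  0.1528]
turn t 18.1 tip [ 0.4593 -0.0366  0.0533] F [ 3.9 -1.4 -3.3] op 0.0457 j6 0.1
Mz [-0.343  -0.9826  0.1086]
turn t 19.3 tip [ 0.4593 -0.0365  0.0532] F [ 5.7 -1.1 -3.6] op 0.0455 j6 -70.0
Mz [-0.014  -1.1127  0.0786]
turn t 20.3 tip [ 0.4593 -0.0364  0.0532] F [ 5.8 -0.1 -2.8] op 0.0456 j6 -135.0
Mz [ 0.0976 -0.9634  0.0039]
up t 21.6 tip [ 0.4587 -0.0369  0.1294] F [-0.6 -0.4 -0.6] op 0.0873 j6 -135.0
 t 23.7 tip [ 0.2594 -0.3801  0.1291] F [ 0.1 -0.1 -0.3] op 0.0878 j6 -0.0
```

View pics/t5c.png

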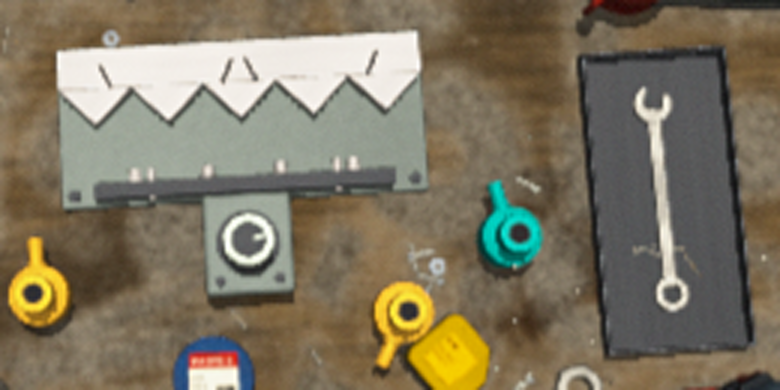

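The spanner lies flat in the tray, the jaw has moved back and all four marks are visible. Checking jaw travel and marks numerically.

Run:
```python
from rob import *
s=snap("top","pics/t6.png"); f=s["frame"]
for v in valves(s): print("valve",np.round(v,4).tolist())
g=f.astype(int).sum(2)
def bar(img):
    pts=[]
    for yv in np.arange(-.13,.131,.01):
        for xx in np.arange(-.074,-.02,.001):
            u,v=proj(s,[*vise(xx,yv),.028])[0]; 
            if img[int(round(v)),int(round(u))].max()<110: pts.append(xx)
    return np.median(pts),np.percentile(pts,[10,90])
print("bar mid now",bar(f),"before",bar(cv2.imread("pics/top0.png")))
c=(np.array([[106,76],[227,70],[251,69],[373,62.]])+.5)/3-.5+[240,190]
w=cast(s,c,.028)[:,:2]
for i,(yy,a) in enumerate([(.105,25),(.035,-25),(.035-.07,25),(-.105,-25)]):
    d=w[i]-vise(0,yy); print("mark",i+1,"mid in nest frame",np.hypot(*d),np.degrees(np.arctan2(d@VYv,d@VX)))
```

```text
valve [0.4939, 0.316, 38.9794, 0.0549, 194.7241, 260.5862, 339.0, 29.0, 0.0]
valve [0.4154, 0.1622, 3.724, 0.0549, 250.5333, 287.3667, 378.0, 30.0, 0.0]
bar mid now (np.float64(-0.06299999999999999), array([-0.071, -0.056])) before (np.float64(-0.04599999999999997), array([-0.054, -0.038]))
mark 1 mid in nest frame 0.055972114687410084 24.71816244002365
mark 2 mid in nest frame 0.05553957746141376 -25.16173324841992
mark 3 mid in nest frame 0.055094392377052846 24.90873677352753
mark 4 mid in nest frame 0.056034170544997444 -26.098841184213285
```

The jaw moved 17 mm back to its open end, and the marks agree with the vise pose. The third valve body was knocked against the yellow block at about (376,293), so I look closer.

Run:
```python
import cv2,numpy as np
a=cv2.imread("pics/t6.png")
h=cv2.cvtColor(a,cv2.COLOR_BGR2HSV)
for n,(u,v) in dict(collar=(372,290),body=(368,299),noz=(368,309),body2=(383,296),blk=(391,308),blk2=(385,312)).items(): print(n,h[v,u],a[v,u])
cv2.imwrite("pics/v3.png",cv2.resize(a[270:330,355:415],None,fx=9,fy=9,interpolation=cv2.INTER_NEAREST))
```

```text
collar [ 27 194 249] [ 60 229 249]
body [ 23 206 246] [ 47 199 246]
noz [ 24 203 249] [ 51 210 249]
body2 [ 22 206 241] [ 46 191 241]
blk [ 25 255 243] [  0 201 243]
blk2 [ 25 255 245] [  0 203 245]
```

View pics/v3.png

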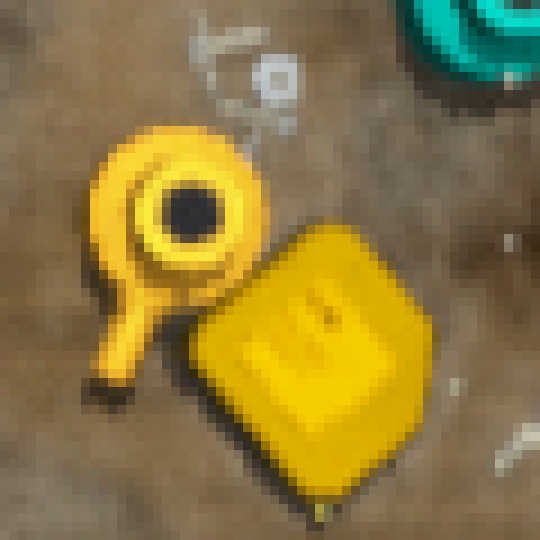

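```bash
sed -i 's/(h\[...,1\]>150)&(h/(h[...,1]>150)\&(h[...,1]<236)\&(h/' meas.py
cat >> rob.py <<'E'
NEST={1:(.105,25),2:(.035,-25),3:(-.035,25),4:(-.105,-25)}
def plan(v,n,xoff=-.005):
    p=np.array(v[:2]); ny,na=NEST[n]; q=vise(xoff,ny); tgt=na+VY; c=[]
    for rel in range(-45,46,5):          # place opening relative to vise x
        phi2=VY+rel; rot=tgt-v[2]; rot=(rot+180)%360-180; phi1=phi2-rot
        for w1 in yaws(phi1):
            for rt in (rot,):
                w2=(w1+rt+180)%360-180
                a=r.inverse_kinematics([*p,.05+TIP],[180,0,w1]); b=r.inverse_kinematics([*q,.06+TIP],[180,0,w2])
                if a is None or b is None or max(abs(a[5]),abs(b[5]))>146: continue
                c.append((max(abs(a[5]),abs(b[5]))*.05+abs(rel)*.5,rel,phi1,w1,w2,a[5],b[5],p,q))
    return c
def place(v,n,rel=None):
    c=plan(v,n); 
    if rel is not None: c=[k for k in c if k[1]==rel]
    k=min(c,key=lambda t:t[0]); print("plan",k[1:7]); _,_,_,w1,w2,_,_,p,q=k
    hop(p,.14,w1); line(p,.07,w1,.15); line(p,.0505,w1,.06); st("at valve"); r.grab(20); s=st("gripped")
    if not .030<s["opening"]<.037: print("BAD GRIP"); return
    line(p,.17,w1,.2); hop(q,.17,w2); line(q,.09,w2,.15); line(q,.0608,w2,.04); s=st("set")
    if s["contact_force"][2]>8: print("CHECK FORCE")
    r.let_go(); line(q,.16,w2,.2); st("up")
E
python3 - <<'E'
from rob import *
s=snap("top")
V=valves(s)
for v in V: print("valve",np.round(v,4).tolist())
for v,n in zip(V,[1,2,4]):
    for k in sorted(plan(v,n),key=lambda t:t[0])[:3]: print(n,np.round(k[1:7],1))
E
```

```text
valve [0.4939, 0.316, 38.9794, 0.0549, 194.7241, 260.5862, 340.0, 29.0, 0.0]
valve [0.4156, 0.1621, 3.9342, 0.0546, 250.5862, 287.2759, 378.0, 29.0, 0.0]
valve [0.3891, -0.1801, 155.1418, 0.0551, 375.7, 293.3, 371.0, 30.0, 1.0]
1 [  0.   14.  104.   91.3  15.3   2.3]
1 [  5.   19.  109.   96.3  10.3  -2.7]
1 [-5.   9.  99.  86.3 20.3  7.3]
2 [  0.   28.9 118.9  91.3 -12.   -4.7]
2 [ -5.   23.9 113.9  86.3  -7.    0.3]
2 [  5.   33.9 123.9  96.3 -17.   -9.7]
4 [  5.  185.1 -84.9  96.3 145.5 -23.3]
4 [ 10.  190.1 -79.9 101.3 140.5 -28.3]
4 [ 15.  195.1 -74.9 106.3 135.5 -33.3]
```

Plan: B→nest 4, C→nest 3, with C's fingers gripping clear of the block, and A→nest 1. This keeps the nozzles well apart.

```bash
sed -i 's/line(p,.17,w1,.2); hop(q,.17,w2)/line(p,.19,w1,.2); hop(q,.19,w2)/' rob.py
python3 - <<'E'
from rob import *
V=valves(snap("top")); v=[k for k in V if .1<k[1]<.25][0]; print(np.round(v[:3],4))
place(v,4)
q=np.array(r.sense()["joints"]); q[0]=-65; q[5]=0; r.move_joints(q)
s=snap("top","pics/t7.png")
for k in valves(s): print(np.round(k,4).tolist())
a=cv2.imread('pics/t7.png')[190:330,240:440]; cv2.imwrite('pics/t7c.png',cv2.resize(a,None,fx=4,fy=4,interpolation=cv2.INTER_CUBIC))
for k in sorted(plan([k for k in valves(s) if k[1]<-.15 and k[0]<.5][0],3),key=lambda t:t[0]): print(np.round(k[1:7],1))
E
```

```text
[0.4154 0.1622 3.724 ]
plan (0, np.float64(28.723971691613613), np.float64(118.7239716916136), np.float64(91.34799999999996), np.float64(-11.763369494233155), np.float64(-18.273702861364526))
at valve t 27.0 tip [0.4153 0.1622 0.0501] F [-0.3  0.4  0.7] op 0.0878 j6 -11.8
gripped t 27.9 tip [0.4155 0.1623 0.0506] F [ 1.9  0.8 -0.5] op 0.0334 j6 -11.8
set t 31.7 tip [ 0.5742 -0.1392  0.0608] F [ 0.1 -0.6 -3.3] op 0.0334 j6 -18.3
up t 33.3 tip [ 0.5741 -0.1392  0.1589] F [-0.2  0.2 -0.9] op 0.088 j6 -18.3
[0.575, -0.1408, -23.8395, 0.0529, 358.5484, 226.5806, 321.0, 31.0, 0.0]
[0.4939, 0.316, 38.9794, 0.0549, 194.7241, 260.5862, 340.0, 29.0, 0.0]
[0.3891, -0.1801, 155.1418, 0.0551, 375.7, 293.3, 373.0, 30.0, 1.0]
[ -15.   115.1 -154.9   76.3 -144.5    3.4]
[ -20.   110.1 -159.9   71.3 -139.5    8.4]
[ -25.   105.1 -164.9   66.3 -134.5   13.4]
[ 25.  155.1  65.1 -63.7  -4.5 143.4]
[ -30.   100.1 -169.9   61.3 -129.5   18.4]
[ 30.  160.1  70.1 -58.7  -9.5 138.4]
[ -35.    95.1 -174.9   56.3 -124.5   23.4]
[ 35.  165.1  75.1 -53.7 -14.5 133.4]
[ -40.    90.1 -179.9   51.3 -119.5   28.4]
[ 40.  170.1  80.1 -48.7 -19.5 128.4]
[ -45.    85.1  175.1   46.3 -114.5   33.4]
[ 45.  175.1  85.1 -43.7 -24.5 123.4]
```

View pics/t7c.png

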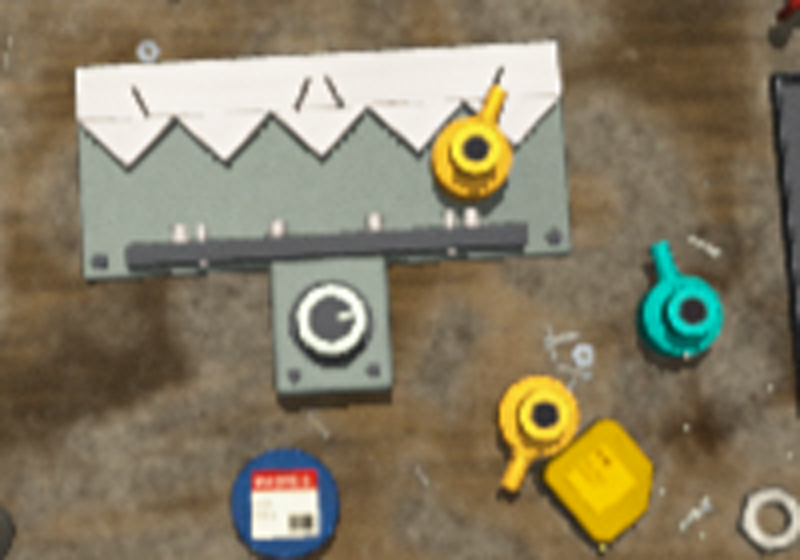

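Valve B sits in nest 4, about 6 mm short of the flanks as intended, with its nozzle over the mark. C next, to nest 3.

Run:
```python
from rob import *
V=valves(snap("top")); v=[k for k in V if k[1]<-.12 and k[0]<.5][0]; print(np.round(v[:3],4))
place(v,3,30)
q=np.array(r.sense()["joints"]); q[0]=-65; q[5]=0; r.move_joints(q)
s=snap("top","pics/t8.png")
V=valves(s)
for k in V: print(np.round(k,4).tolist())
v=[k for k in V if k[1]>.15][0]
place(v,1)
q=np.array(r.sense()["joints"]); q[0]=-65; q[5]=0; r.move_joints(q)
s=snap("top","pics/t9.png"); snap("side","pics/s9.png")
for k in valves(s,.01): 
    d=np.array(k[:2])-VO; print(np.round(k,4).tolist(),"vise",d@VX,d@VYv,k[2]-VY)
a=cv2.imread('pics/t9.png')[190:330,240:440]; cv2.imwrite('pics/t9c.png',cv2.resize(a,None,fx=4,fy=4,interpolation=cv2.INTER_CUBIC))
```

```text
[  0.3893  -0.1801 155.3762]
plan (30, np.float64(160.3762169816531), np.float64(70.3762169816531), np.float64(-58.65199999999999), np.float64(-9.742095551875568), np.float64(138.37947334775316))
at valve t 37.6 tip [ 0.3893 -0.18    0.0502] F [ 0.6 -0.3 -0.1] op 0.088 j6 -9.7
gripped t 38.5 tip [ 0.3894 -0.1801  0.0506] F [ 0.8 -0.3 -0.7] op 0.0336 j6 -9.7
set t 43.2 tip [ 0.5726 -0.0692  0.0607] F [ 0.4  0.2 -2.5] op 0.0338 j6 138.4
up t 44.8 tip [ 0.5724 -0.0692  0.1589] F [-0.5  0.7 -0.5] op 0.0878 j6 138.4
[0.5748, -0.141, -23.4852, 0.053, 358.6333, 226.6333, 323.0, 30.0, 0.0]
[0.5727, -0.0704, 26.8511, 0.0544, 333.2812, 228.1875, 323.0, 32.0, 0.0]
[0.4939, 0.316, 38.9794, 0.0549, 194.7241, 260.5862, 339.0, 29.0, 0.0]
plan (0, np.float64(13.979435208655348), np.float64(103.97943520865533), np.float64(91.34799999999996), np.float64(15.311018330458099), np.float64(2.3391953820437292))
at valve t 51.0 tip [0.4938 0.316  0.05  ] F [ 0.2 -0.9 -0.7] op 0.088 j6 15.3
gripped t 51.9 tip [0.494  0.3161 0.0505] F [ 0.4  0.4 -0.5] op 0.0336 j6 15.3
set t 55.5 tip [0.5693 0.0708 0.0608] F [ 0.5 -0.7 -2.1] op 0.0334 j6 2.3
up t 57.1 tip [0.5691 0.0707 0.1589] F [-0.2 -0.1 -0. ] op 0.0881 j6 2.3
[0.5736, -0.1398, -24.2958, 0.0524, 358.5, 226.5, 319.0, 32.0, 0.0] vise -0.0055609717314759055 -0.10562080186065043 -25.643842838804343
[0.5711, -0.0701, 26.8131, 0.054, 333.2812, 228.1875, 321.0, 32.0, 0.0] vise -0.006456040262430276 -0.03588317871701533 25.465064590655906
[0.5688, 0.0704, 26.3728, 0.0547, 282.4516, 230.5806, 326.0, 31.0, 0.0] vise -0.005448195827942779 0.10468090339788365 25.02478691756479
```

View pics/t9c.png

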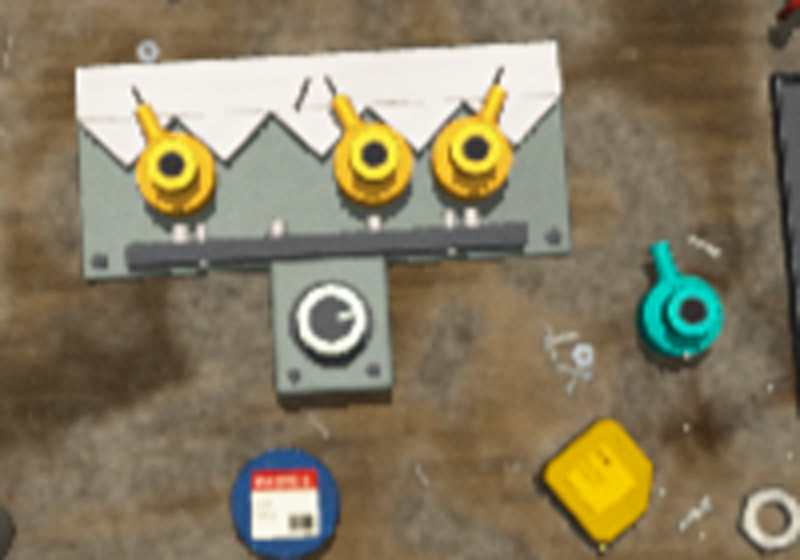

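View pics/s9.png

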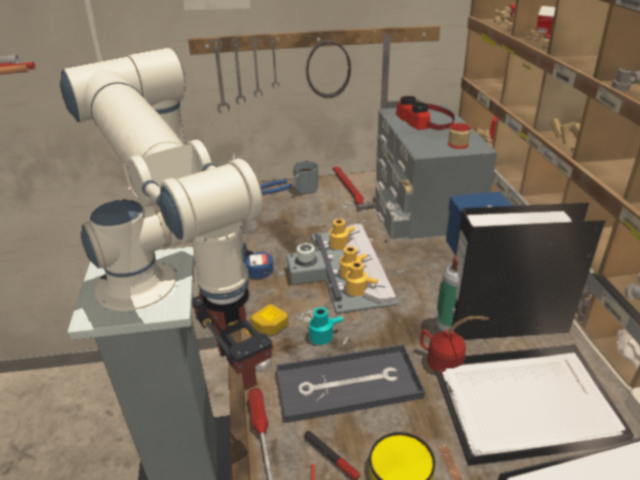

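All three stand straight in nests 1, 3 and 4, 5–6 mm short of the flanks and with their nozzle angles right. Now I clamp.

Run:
```python
from rob import *
cap=vise(-.118,0)
q=np.array(r.inverse_kinematics([*cap,.14+TIP],[180,0,90])); q[5]=-140
r.move_joints(q); st("hover cap")
line(cap,.053,sp=.12); r.grab(40); s=st("grab")
j=np.array(s["joints"])
for a in (-70,0,40,65,90,115):
    j[5]=a; r.move_joints(j); s=st("turn"); print("Mz",s["torque"][2])
r.let_go(); line(cap,.14,sp=.2); st("up")
q=np.array(r.sense()["joints"]); q[0]=-65; q[5]=0; r.move_joints(q)
s=snap("top","pics/t10.png"); snap("side","pics/s10.png")
for k in valves(s,.01): 
    d=np.array(k[:2])-VO; print(np.round(k[:4],4).tolist(),"vise",d@VX,d@VYv,k[2]-VY)
a=cv2.imread('pics/t10.png')[190:330,240:440]; cv2.imwrite('pics/t10c.png',cv2.resize(a,None,fx=4,fy=4,interpolation=cv2.INTER_CUBIC))
```

```text
hover cap t 61.6 tip [ 0.4588 -0.0372  0.1401] F [ 0.7 -0.2 -0. ] op 0.088 j6 -140.0
grab t 63.2 tip [ 0.4588 -0.037   0.0531] F [ 0.9 -0.3 -0.5] op 0.0454 j6 -140.0
turn t 64.3 tip [ 0.4588 -0.0363  0.0531] F [0.8 5.2 1. ] op 0.0454 j6 -70.1
Mz -0.07263944535557904
turn t 65.5 tip [ 0.4594 -0.0359  0.0531] F [ 4.9  7.7 -1.4] op 0.0453 j6 -0.1
Mz -0.09832961216043354
turn t 66.2 tip [ 0.4597 -0.0362  0.0531] F [ 8.9  6.4 -3.3] op 0.0454 j6 39.9
Mz 0.015405158559146818
turn t 66.7 tip [ 0.4598 -0.0364  0.0531] F [ 9.1  4.6 -4. ] op 0.0457 j6 64.9
Mz -0.022402739562635426
turn t 67.2 tip [ 0.4598 -0.0367  0.0531] F [ 9.2  3.3 -4.2] op 0.0452 j6 89.9
Mz 0.030401129561637284
turn t 67.7 tip [ 0.4597 -0.037   0.0532] F [ 7.5  1.2 -4.2] op 0.0454 j6 114.9
Mz 0.05181553980032964
up t 69.0 tip [ 0.4587 -0.0369  0.1392] F [-0.5  0.3 -0.5] op 0.0877 j6 115.0
[0.5786, -0.1403, -23.7401, 0.0531] vise -0.0006193809769391262 -0.10617427572721545 -25.088121158594962
[0.5762, -0.0702, 27.2644, 0.0535] vise -0.0013381821438228471 -0.03611330292140107 25.916444374576294
[0.5744, 0.0703, 26.664, 0.0523] vise 0.00013874320138146956 0.1044307453676591 25.315950167696855
```

View pics/t10c.png

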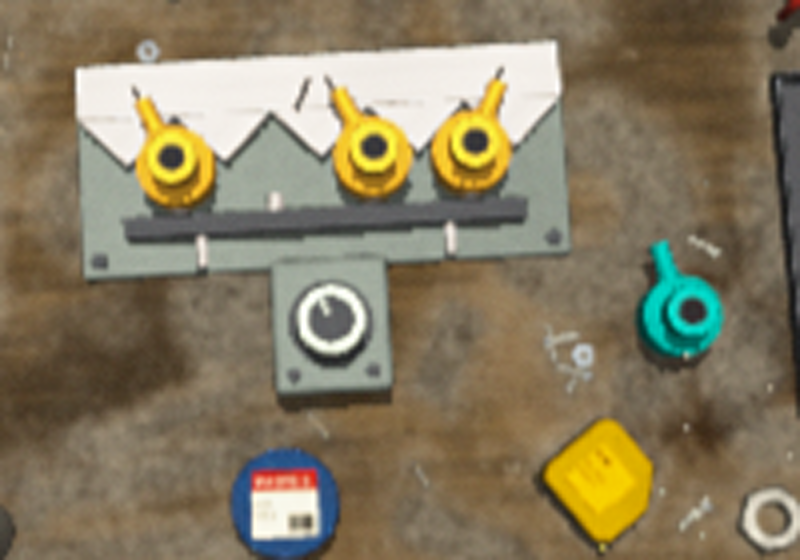

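Run:
```python
from rob import *
s=snap("top"); 
def bar(fn):
    img=cv2.imread(fn); pts=[]
    for yv in np.arange(-.02,.03,.004):
        for xx in np.arange(-.09,-.01,.0005):
            u,v=proj(s,[*vise(xx,yv),.028])[0]
            if img[int(round(v)),int(round(u))].max()<110: pts.append(xx)
    return np.median(pts),np.percentile(pts,[5,95])
for f in ("top0","t9","t10"): print(f,bar(f"pics/{f}.png"))
m=s["frame"]; 
h0=cv2.imread("pics/top0.png")[220:285,125:180].astype(int); h1=cv2.imread("pics/t10.png")[220:285,125:180].astype(int); print("mug diff",np.abs(h0-h1).mean())
# spanner in tray
f=cv2.cvtColor(m,cv2.COLOR_RGB2GRAY); t=np.zeros(f.shape,bool); t[212:305,440:488]=1
b=max(blobs(t&(f>120),30),key=lambda q:q.sum()); v,u=np.nonzero(b); q=cast(s,np.c_[u,v],.009)[:,:2]; rc=cv2.minAreaRect((q*1000).astype(np.float32)); print("spanner",rc,"tray c (489,-436.5)")
```

```text
top0 (np.float64(-0.04549999999999996), array([-0.054, -0.037]))
t9 (np.float64(-0.06049999999999997), array([-0.069 , -0.0275]))
t10 (np.float64(-0.042749999999999955), array([-0.0535, -0.0252]))
mug diff 1.8841958041958042
spanner ((491.99005126953125, -435.7266845703125), (216.2009735107422, 35.57858657836914), 1.4846305847167969) tray c (489,-436.5)
```

```bash
python3 - <<'E'
from rob import *
s=snap("top")
def prof(fn,yv):
    img=cv2.GaussianBlur(cv2.cvtColor(cv2.imread(fn),cv2.COLOR_BGR2GRAY),(3,3),0); xs=np.arange(-.09,0,.0005)
    p=proj(s,[[*vise(x,yv),.028] for x in xs]).astype(np.float32); g=cv2.remap(img,p[:,0].reshape(-1,1),p[:,1].reshape(-1,1),cv2.INTER_LINEAR).ravel().astype(float)
    m=g<115; n,l,st,c=cv2.connectedComponentsWithStats(m.astype(np.uint8).reshape(-1,1)); i=1+np.argmax(st[1:,4]); a=st[i][1]; return xs[a],xs[a+st[i][3]-1]
for yv in (.135,.06,.015,0,-.015,-.06):
    print(yv,*[np.round(np.array(prof(f"pics/{f}.png",yv))*1000,1) for f in("top0","t9","t10")])
E
python3 - <<'E'
import cv2,numpy as np
a=cv2.imread('pics/t9.png')[215:275,250:390]; b=cv2.imread('pics/t10.png')[215:275,250:390]
cv2.imwrite('pics/cmp.png',cv2.resize(np.vstack([a,b]),None,fx=4.8,fy=4.8,interpolation=cv2.INTER_CUBIC))
E
```

```text
0.135 [-55.5 -36.5] [-90.  -53.5] [-52.5 -35. ]
0.06 [-56.5 -37.5] [-88.5 -54.5] [-53.5 -34.5]
0.015 [-56.5 -36.5] [-71. -54.] [-54.5 -34. ]
0 [-54.5 -37. ] [-70.5 -55. ] [-54.  -34.5]
-0.015 [-55.  -35.5] [-70.5 -54. ] [-55.  -17.5]
-0.06 [-55. -36.] [-90. -55.] [-54.  -34.5]
```

View pics/cmp.png

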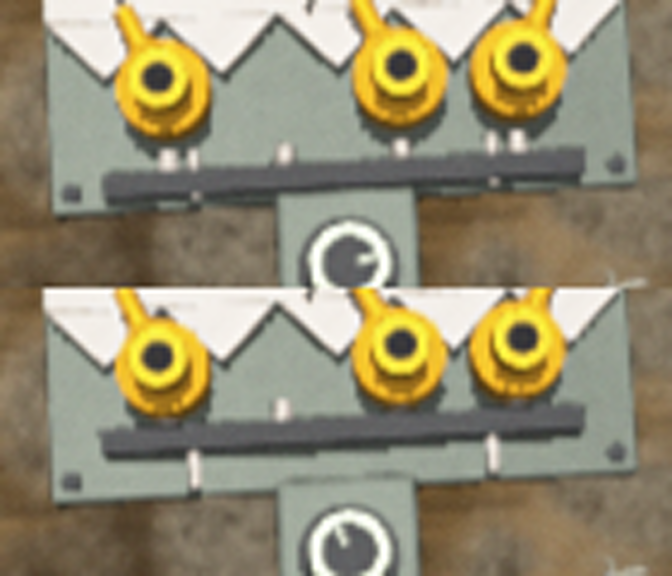

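The jaw's far edge advanced from -54 to -34.4 mm. That is 19.7 mm, or about 3.3 rad, as expected for three valve bodies. The cap turned 4.45 rad, so the clutch slipped by over 1 rad. Handing in.

```bash
python3 -c "
from rob import *
print([np.round(k[:3],3).tolist() for k in valves(snap('top'),.01)]); r.hand_in(); st('end')"
```

```text
[[0.579, -0.14, -24.464], [0.576, -0.07, 26.859], [0.574, 0.07, 26.833]]
the job is handed in; nothing more can be done
the job is handed in; nothing more can be done
```

The job is handed in, at about 71 s of the 210 s allowed. The hand-in gives no verdict, so what follows is from my own checks.

**What I did:**
- I laid the spanner in the tool tray and backed the jaw off to its open end.
- I stood the three brass valve bodies in nests 1, 3 and 4. One had been knocked against the yellow block before I reached for it, so I measured it again first.
- I turned the cap clockwise through about 255° in one grip. The turquoise look-alike was not touched.

**Last checks:**
- **Valve bodies:** they stand within about 1.8 mm of their nest points. Their nozzle angles were within about 1.5° of the marks.
- **Clutch and jaw:** the jaw advanced 19.7 mm, about 3.3 rad of spindle, while the cap turned 4.45 rad, so the clutch slipped by about 1.1 rad. That points to roughly 7–8 N on each body. I worked this out from the pictures; contact force could not be read directly.
- **Spanner:** it lies flat along the tray, its middle about 3 mm from the tray's.
- **Mug:** its patch of the picture did not change.

**Not settled:** the wrist torque readings were taken at rest after each turn and stayed near zero, so they did not confirm the clicking. The only evidence for the slip is the cap and jaw movement. No check failed, and none disagreed.

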